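# Key a coupling half onto a gearbox shaft

### The arm

A 7-joint arm with a two-finger parallel gripper is mounted at the origin on the work surface. World frame = base frame: x ahead of the robot, y to its left, z up, the work surface at z = 0. Lengths are in mm, angles in rad, forces in N, time in s.
With the tool pointing down it reaches from about 425 to 875 mm from the base axis. Payload 8.4 kg.
Tool frame: the origin (TCP) lies midway between the tips of the shut fingers; the grasp point (between the pads) lies bot.pinch_z behind it (bot.pinch_z is the distance from the TCP to the grasp point, in mm); x points along the fingers, y is the direction in which the jaws open and shut, and the axes are right-handed (so a half turn about x gives the same grasp; the last joint's range is limited). The gripper opens to 85 mm and grips with 20 to 120 N. Pads are 22 mm wide; open, the fingers measure 114 mm over their backs; the gripper's body (76 mm by 85 mm) begins 54 mm behind the grasp point. The pads swing forward as they close: fully open they stand 13 mm farther back than shut.
Start: joints at [1.251, 0.333, 0.04, 1.465, -0.013, 1.343, -0.059], TCP at [142.336, -634.196, 231.308] pointing down, gripper open.
Joint ranges: [-2.58, 2.58], [-0.38, 2.09], [-1.3, 1.39], [0.25, 2.4], [-1.5, 4.64], [0.08, 2.09], [-2.65, 2.65]. Speed limits (rad/s): [2.22, 2.22, 2.79, 2.79, 3.14, 3.14, 3.14].

### API

Orientations are given as a rotation vector (axis times angle).
In Python, from workcell import telemetry, viewer, sign_off, bot gives the robot as it stands. The module is installed in compiled form; this text tells all that it offers.
- The arm moves only by the tool arm_command, never from a script. Its argument "rows" is a list of rows, each an object of numbers: "x", "y", "z": the shift along the tool's x, y, z in m; "wx", "wy", "wz": the turn, a rotation vector about the tool's x, y, z in degrees; "jaw": the closure, from -1 (fully open) to 1 (shut), so that 0 is half open. A call has 1 to 20 rows; each row shifts and turns the pose as measured when the row begins, along the tool's axes as they then stand; what a row does not reach is not made up. A row lasts 1/8 s, in which the tool goes at most 62.5 mm and 10.7 degrees, less where a joint would pass 70% of its speed; a pose out of reach is approached as far as the arm can. A call with a gripper value outside its range is refused whole. The fingers move at their own pace and stop on an object; "grip_force" is the grip in N (left out, the last holds). Time passes only in rows, so rows that do not move let the fingers close. It gives the time, the measured TCP pose, the force and the opening at its end, in the units of the state.
- telemetry.state(): the state, without advancing time (a new reading comes with each control period).
- viewer.get_image(name): name is "scene" or "top" or "wrist"; returns a dict with "color" (400x640x3 uint8, red, green, blue), "camera_matrix" (3x3 intrinsics, pixels), "rvec" (rotation vector, rad) and "tvec" (3), from world to camera coordinates, as OpenCV has them; the wrist camera has in their place "hand_eye" (4x4, takes a point from camera to tool coordinates, whose origin is the TCP and whose axes are the tool frame's). Camera axes: x right, y down, z forward; pixel columns grow to the right and rows downward; lengths in mm; the calibration is good to about 2 mm. The wrist camera is an equidistant fisheye: a pixel r from the principal point sees the ray r / f radians off the axis. A picture is of the moment at which its call begins: read the wrist's pose just before it. There is no depth.
- sign_off(): hands the job in, once; it reports no verdict.
Trained networks look in a picture, given as the dict that the camera call returned (one of the last four; its "shot" number tells which), for a name from the list of things; names that differ only in an ending like _2 or _b are one class to them, and where a whole thing is asked for, a point or a joint stands for the part that bears it (a point fixed in the world has none). Each returns a list of dicts, best first, with "conf" (0 to 1); they miss things now and then, are a little off and sometimes report something else, mostly with a low value. They report only what shows in the picture. A call takes as long as a camera call. They do not tell look-alikes from the thing itself.
- viewer.boxes_of(picture, thing): "extent" ([left, top, width, height] in pixels, round what is visible of it).
- viewer.place_of(picture, thing): "uv" ([column, row] in pixels: a listed point, or the origin of a listed thing).
The state is a dict: "time_s": time; "qpos": joint angles; "joint_velocities": joint speeds; "joint_efforts": joint torques, N m; "position": TCP position; "orientation": TCP orientation; "contact_force": force on the tool from outside, world axes, zero at the start; "moment": the same for the moment, N m; "width": finger opening in mm.
Only numpy, scipy, OpenCV 4.12 (cv2) and the standard library are available. Lean on these libraries where they do the work, as an engineer would, in place of code of your own. Each camera call takes 0.05 s, during which the arm holds its last target.

### The job

On the bench a steel coupling half sits only part-way down the gearbox's upright shaft. With a fingertip, push one of its raised jaws round until the notch in its rim is above the pin standing on the gearbox flange, then press the coupling down until it is fully home, and take the hand away. Only push and press: do not pull or lift the coupling up the shaft, and leave the other things on the bench where they are.

Things in the scene. Friction and masses are not known exactly. Their poses are not given: they have to be found in the camera images.
- gearbox: Fixed blue gearbox, 150 x 126 mm foot plate, 88 mm high housing, with a round flange (94 mm across) on top whose face is 100 mm above the bench. Upright steel shaft (18 mm across) in its middle, its end 138 mm above the bench. Origin: centre of the underside, on the shaft axis; z up; +x is the direction from the shaft to the pin. It stands at a different place and heading each time.
- pin_tip (a point): Top of the fixed steel locating pin on an ear of the flange, 112 mm above the bench: pin 8 mm across and 12 mm high above the flange, the top 4 mm a cone, 45 mm from the shaft axis, hidden from above by the coupling's rim until the notch is over it; the ear, 24 mm wide, reaches out to 67 mm from the axis and shows where it is. Axes as the gearbox's.
- coupling_center (a point): On the shaft axis at the height of the coupling's upper face (130 mm above the bench at the start, 114 mm when fully home); x axis points from the shaft to the notch, z up. The bright steel coupling half is a disc 100 mm across, 14 mm thick, about 0.85 kg; a low hub (36 mm across, 6 mm high) surrounds the shaft.
- jaw_top (a point): Middle of the top of the jaw opposite the notch, 34 mm from the shaft axis. Three such blocks stand 18 mm up from the disc's upper face, each 20 mm long radially (24 to 44 mm from the axis) and 16 mm wide, centred 60, 180 and 300 degrees round from the notch. Axes as coupling_center.
- notch (a point): The rim's only notch, at the disc's underside, 45 mm from the axis: open to the outside, 16 mm wide at the rim, narrowing to about 12 mm, 10 mm deep, right through the thickness. Axes as coupling_center.
- coupling_turn (a joint): Angle of the coupling about the shaft, rad, growing anticlockwise seen from above; 0 (or any whole turn) is the notch exactly over the pin. Turns without end in either direction against a drag of 0.08 N m and stays where it is left. Within about 3 degrees of true the pin enters freely; the cone helps a little further.
- coupling_press (a joint): How far the coupling has been pressed down the shaft, m: 0 at the start, 0.016 fully home on the flange. A snug fit holds it wherever it is left, and a push of about 4 to 7 N moves it. Off true, it stops on top of the pin at about 0.004 to 0.006 (0.009 under a hard push). Negative means lifted up the shaft.
- parts_bin: Loose blue plastic open bin, 150 x 100 x 60 mm, a bystander. Origin: centre of its underside.
- oil_bottle: Loose white plastic bottle, 48 mm across, 120 mm high, a bystander. Origin: centre of its underside.
- bearing: Loose steel ball bearing lying flat, 72 mm across, 18 mm high, a bystander. Origin: centre of its underside.
- carton: Loose small cardboard carton, 90 x 70 x 50 mm, a bystander. Origin: centre of its underside.
Things that resemble listed ones, but are neither listed nor needed, are in the scene too. There is more than one size of the gearbox; the one meant has the size given above.

How it is judged:
By the outcome, as a careful person would: the job done as asked, in the order asked, and still so for the second after the job is handed in, with the robot touching nothing.
It also fails if it takes over 48 s, if anything falls off the work surface, if the arm or the gripper's body presses on something with over 40 N, if the wrist force passes 120 N, or if a joint passes its speed limit or range.

## Working session

There is one attempt and no reset: what is moved stays moved. The work goes in short steps, Python scripts to look and compute and a tool call to move; the robot and the scene stay as the last step left them, time stands still between calls to the robot, and variables do not carry over. Pictures are saved under pics/ and viewed, and the job is handed in when it is done.

Besides the shell and the picture viewer there is one more tool, called after "Call:" as name(argument=value, ...) on one line, values as JSON. arm_command: Moves the arm, as the interface text tells. Its arguments: {"type":"object","properties":{"rows":{"type":"array","items":{"type":"object","properties":{"x":{"type":"number"},"y":{"type":"number"},"z":{"type":"number"},"wx":{"type":"number"},"wy":{"type":"number"},"wz":{"type":"number"},"jaw":{"type":"number"}}}},"grip_force":{"type":"number"}},"required":["rows"]}

```bash
mkdir -p pics; cat > h.py <<'E'
import numpy as np, cv2
from workcell import telemetry, viewer, sign_off, bot
def save(im,n,crop=None,s=1):
    c=im["color"][:,:,::-1].copy()
    if crop: l,t,w,h=crop; c=c[t:t+h,l:l+w]
    if s!=1: c=cv2.resize(c,None,fx=s,fy=s,interpolation=cv2.INTER_CUBIC)
    cv2.imwrite("pics/"+n+".png",c)
def cam(im):
    return cv2.Rodrigues(np.array(im["rvec"],float))[0],np.array(im["tvec"],float),np.array(im["camera_matrix"],float)
def ray(im,uv):
    R,t,K=cam(im); d=np.linalg.inv(K)@np.array([uv[0],uv[1],1.]); return -R.T@t, R.T@d
def atz(im,uv,z):
    o,d=ray(im,uv); return o+d*(z-o[2])/d[2]
def tri(rays):
    A=0;b=0
    for o,d in rays:
        d=d/np.linalg.norm(d);P=np.eye(3)-np.outer(d,d);A=A+P;b=b+P@o
    return np.linalg.solve(A,b)
def proj(im,p):
    R,t,K=cam(im); c=K@(R@np.array(p,float)+t); return c[:2]/c[2]
E
python3 - <<'E'
from h import *
np.set_printoptions(precision=3,suppress=True)
s=telemetry.state(); print(s)
print(bot.pinch_z)
for n in("scene","top"):
    im=viewer.get_image(n); save(im,n+"0")
    for t in("gearbox","coupling_center","jaw_top","notch","pin_tip"):
        r=viewer.place_of(im,t); print(n,t,[(np.round(a["uv"],1),round(a["conf"],2)) for a in r])
E
```

```text
{'time_s': 0.0, 'qpos': array([ 1.251,  0.334,  0.04 ,  1.466, -0.013,  1.343, -0.059]), 'joint_velocities': array([0.   , 0.001, 0.   , 0.001, 0.001, 0.001, 0.002]), 'joint_efforts': array([ -0.   , -65.855,   1.365, -40.556,   0.017,   0.013,  -0.   ]), 'position': array([ 142.241, -633.766,  230.417]), 'orientation': array([ 2.105,  0.235, -2.106]), 'contact_force': array([ 0.383,  0.766, -0.29 ]), 'moment': array([ 0.015, -0.018, -0.011]), 'width': 85.25464578592413}
18.700000000000003
scene gearbox [(array([329.2, 272.5]), 0.77), (array([289.9, 214.9]), 0.65), (array([362.1, 172.9]), 0.57), (array([288.3, 187.2]), 0.38)]
scene coupling_center [(array([330.7, 255.8]), 0.92), (array([363.2, 136.2]), 0.89), (array([286.2, 190.1]), 0.7)]
scene jaw_top [(array([275.6, 179.1]), 0.73), (array([343. , 255.4]), 0.6)]
scene notch [(array([345.4, 143. ]), 0.8), (array([304.7, 203.2]), 0.73), (array([320.1, 264.1]), 0.59)]
scene pin_tip [(array([286.8, 190. ]), 0.41)]
top gearbox [(array([328.9, 174.8]), 0.86), (array([247.7, 176.9]), 0.76)]
top coupling_center [(array([343.3, 273.6]), 0.81), (array([242.4, 168.4]), 0.72), (array([331.5, 159.5]), 0.64)]
top jaw_top [(array([347.5, 151.8]), 0.96), (array([240. , 173.6]), 0.93), (array([335. , 292.1]), 0.77)]
top notch [(array([356. , 247.6]), 0.82), (array([311.8, 169.8]), 0.8), (array([247.4, 157.1]), 0.58)]
top pin_tip []
```

View pics/scene0.png

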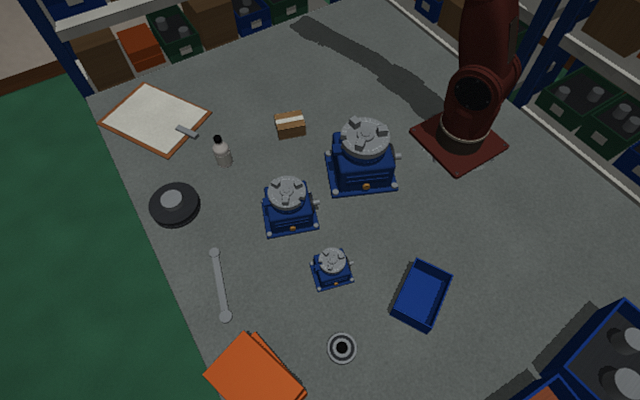

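View pics/top0.png

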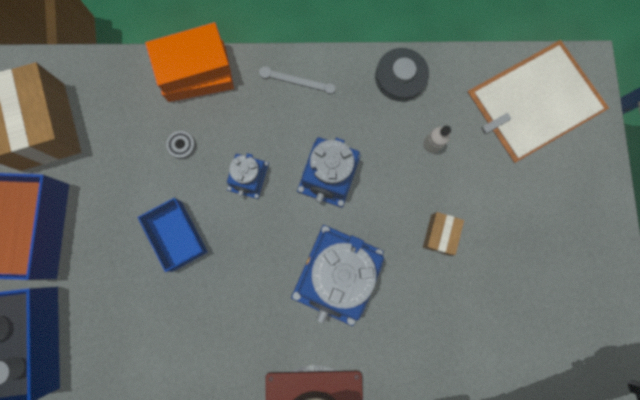

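Both views show three gearboxes: small (top cam 246,175), medium (332,162) and large (343,273). Next I check their sizes.

```bash
python3 - <<'E'
from h import *
np.set_printoptions(precision=1,suppress=True)
S=viewer.get_image("scene");T=viewer.get_image("top")
save(T,"topz",(220,110,160,120),5);save(S,"scz",(240,150,120,100),6)
print("dia mid", atz(T,(308,162),130),atz(T,(356,162),130)); print("dia large", atz(T,(309,274),130),atz(T,(378,274),130))
print("dia small", atz(T,(228,168),130),atz(T,(259,168),130))
for nm,a,b in(("mid",(286.2,190.1),(331.5,159.5)),("large",(363.2,136.2),(343.3,273.6)),("small",(330.7,255.8),(242.4,168.4))):
    print(nm,tri([ray(S,a),ray(T,b)]))
print(atz(T,(347.5,151.8),148),atz(T,(311.8,169.8),116),atz(T,(331.5,159.5),130))
print(atz(S,(275.6,179.1),148),atz(S,(304.7,203.2),116),atz(S,(286.2,190.1),130))
E
```

```text
dia mid [599.7   6.1 130. ] [ 598.3 -104.4  130. ]
dia large [346.2   7.9 130. ] [ 343.5 -144.3  130. ]
dia small [587.9 189.2 130. ] [587.  118.5 130. ]
mid [603.7 -47.5 133.1]
large [346.7 -64.7 167.4]
small [596.1 159.2  98.6]
[617.7 -83.6 148. ] [584.5  -2.6 116. ] [604.9 -48.1 130. ]
[613.5 -82.5 148. ] [578.5   3.8 116. ] [602.5 -48.8 130. ]
```

```bash
sleep 0
```

```text
(no output)
```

View pics/topz.png

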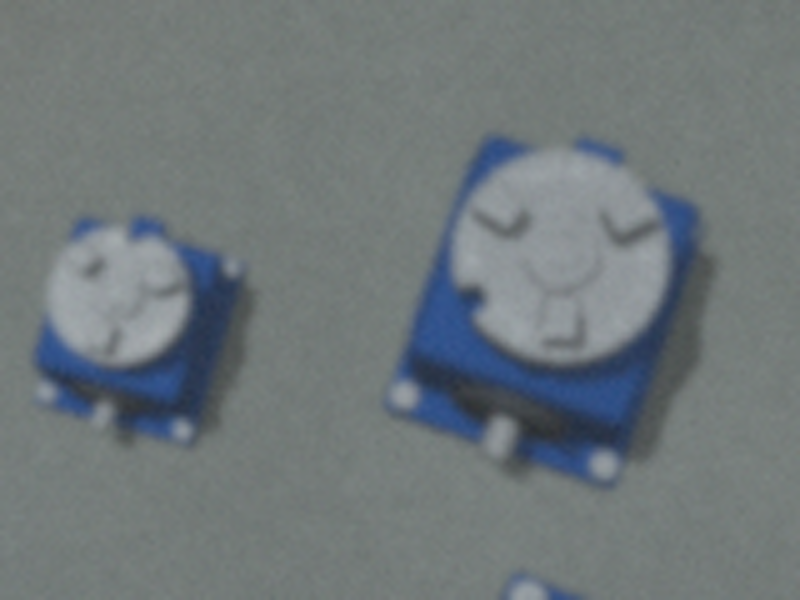

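View pics/scz.png

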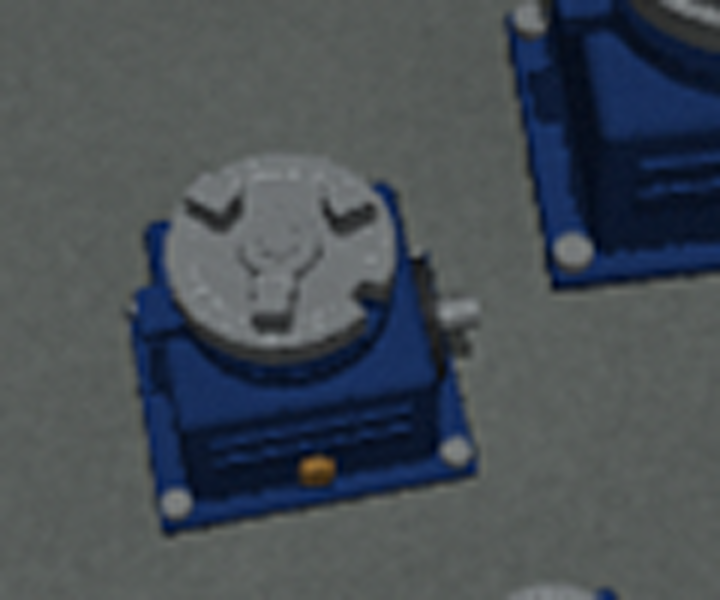

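```bash
python3 - <<'E'
from h import *
np.set_printoptions(precision=3,suppress=True)
S=viewer.get_image("scene");T=viewer.get_image("top")
s=telemetry.state();R=cv2.Rodrigues(s["orientation"])[0];print(R)
d=np.array([604,-48,300])-s["position"];print(R.T@d)
c=np.array([603.7,-47.7])
for nm,im,uv,z in(("earT",T,(340,138.5),98),("earS",S,(264.5,201.5),98),("notchT",T,(314.5,169.2),130),("notchS",S,(302,198.5),130)):
    p=atz(im,uv,z)[:2]-c;print(nm,p,np.hypot(*p),np.degrees(np.arctan2(p[1],p[0])))
E
```

```text
[[-0.     0.219 -0.976]
 [ 0.    -0.976 -0.219]
 [-1.    -0.     0.   ]]
[ -68.672 -470.813 -578.831]
earT [ 61.382 -24.396] 66.05244519030258 -21.675228679355534
earS [ 57.149 -19.896] 60.5137223234986 -19.195312151981447
notchT [-21.164  39.196] 44.54461076593516 118.36752075684966
notchS [-22.712  43.127] 48.742198360229004 117.77287710230418
```

Call:
arm_command(rows=[{"x": -0.0053,"y": -0.0362,"z": -0.0445,"jaw": 1},{"x": -0.0053,"y": -0.0362,"z": -0.0445,"jaw": 1},{"x": -0.0053,"y": -0.0362,"z": -0.0445,"jaw": 1},{"x": -0.0053,"y": -0.0362,"z": -0.0445,"jaw": 1},{"x": -0.0053,"y": -0.0362,"z": -0.0445,"jaw": 1},{"x": -0.0053,"y": -0.0362,"z": -0.0445,"jaw": 1},{"x": -0.0053,"y": -0.0362,"z": -0.0445,"jaw": 1},{"x": -0.0053,"y": -0.0362,"z": -0.0445,"jaw": 1},{"x": -0.0053,"y": -0.0362,"z": -0.0445,"jaw": 1},{"x": -0.0053,"y": -0.0362,"z": -0.0445,"jaw": 1},{"x": -0.0053,"y": -0.0362,"z": -0.0445,"jaw": 1},{"jaw": 1}])

```text
schema error: expected keys x, y, z, wx, wy, wz, jaw
```

Call:
arm_command(rows=[{"x": -0.0053,"y": -0.0362,"z": -0.0445,"wx": 0,"wy": 0,"wz": 0,"jaw": 1},{"x": -0.0053,"y": -0.0362,"z": -0.0445,"wx": 0,"wy": 0,"wz": 0,"jaw": 1},{"x": -0.0053,"y": -0.0362,"z": -0.0445,"wx": 0,"wy": 0,"wz": 0,"jaw": 1},{"x": -0.0053,"y": -0.0362,"z": -0.0445,"wx": 0,"wy": 0,"wz": 0,"jaw": 1},{"x": -0.0053,"y": -0.0362,"z": -0.0445,"wx": 0,"wy": 0,"wz": 0,"jaw": 1},{"x": -0.0053,"y": -0.0362,"z": -0.0445,"wx": 0,"wy": 0,"wz": 0,"jaw": 1},{"x": -0.0053,"y": -0.0362,"z": -0.0445,"wx": 0,"wy": 0,"wz": 0,"jaw": 1},{"x": -0.0053,"y": -0.0362,"z": -0.0445,"wx": 0,"wy": 0,"wz": 0,"jaw": 1},{"x": -0.0053,"y": -0.0362,"z": -0.0445,"wx": 0,"wy": 0,"wz": 0,"jaw": 1},{"x": -0.0053,"y": -0.0362,"z": -0.0445,"wx": 0,"wy": 0,"wz": 0,"jaw": 1},{"x": -0.0053,"y": -0.0362,"z": -0.0445,"wx": 0,"wy": 0,"wz": 0,"jaw": 1},{"x": 0,"y": 0,"z": 0,"wx": 0,"wy": 0,"wz": 0,"jaw": 1}])

```text
time_s: 2.3
position: [544.5, -122.8, 292.0]
orientation: [2.109, 0.227, -2.101]
contact_force: [-0.5, -1.7, -0.7]
width: -0.0
```

```bash
cat >> h.py <<'E'
def wray(im,uv,s):
    K=np.array(im["camera_matrix"],float);H=np.array(im["hand_eye"],float)
    x=(uv[0]-K[0,2])/K[0,0];y=(uv[1]-K[1,2])/K[1,1];r=np.hypot(x,y)+1e-12
    d=np.array([np.sin(r)*x/r,np.sin(r)*y/r,np.cos(r)])
    R=cv2.Rodrigues(np.array(s["orientation"],float))[0]
    return np.array(s["position"])+R@H[:3,3], R@H[:3,:3]@d
def watz(im,uv,s,z):
    o,d=wray(im,uv,s); return o+d*(z-o[2])/d[2]
def wproj(im,p,s):
    K=np.array(im["camera_matrix"],float);H=np.array(im["hand_eye"],float)
    R=cv2.Rodrigues(np.array(s["orientation"],float))[0]
    q=R.T@(np.array(p,float)-s["position"]); q=H[:3,:3].T@(q-H[:3,3])
    th=np.arctan2(np.hypot(q[0],q[1]),q[2]);n=np.hypot(q[0],q[1])+1e-12
    return np.array([K[0,2]+K[0,0]*th*q[0]/n,K[1,2]+K[1,1]*th*q[1]/n])
def fmt(r): return [(np.round(a["uv"],1),round(a["conf"],2)) for a in r]
E
python3 - <<'E'
from h import *
np.set_printoptions(precision=1,suppress=True)
s=telemetry.state();W=viewer.get_image("wrist");save(W,"w1")
print(W["hand_eye"])
for t,z in(("coupling_center",130),("jaw_top",148),("notch",116),("gearbox",0),("pin_tip",112)):
    for a in viewer.place_of(W,t): print(t,np.round(a["uv"],1),round(a["conf"],2),watz(W,a["uv"],s,z))
E
```

```text
[[   0.    -0.3    1.  -142.8]
 [   1.     0.     0.     0.4]
 [  -0.     1.     0.3  -75.1]
 [   0.     0.     0.     1. ]]
coupling_center [109.4  93.1] 0.94 [599.7 130.5 130. ]
coupling_center [232.5 348.2] 0.9 [294.9 -59.4 130. ]
coupling_center [260.  112.9] 0.83 [602.1 -52.6 130. ]
jaw_top [287.  102.4] 0.97 [617.4 -78.5 148. ]
jaw_top [100.8 109.8] 0.63 [581.5 126.4 148. ]
notch [216.  125.6] 0.78 [580.   -5.5 116. ]
notch [123.7  71.3] 0.62 [626.2 124.2 116. ]
gearbox [258.9 270.9] 0.71 [350.1 -68.9   0. ]
gearbox [145.7  94.1] 0.59 [597.1 157.5   0. ]
gearbox [277.7 110.5] 0.58 [603.7 -53.6   0. ]
pin_tip [ 61.4 165.5] 0.62 [494.1 226.6 112. ]
```

View pics/w1.png

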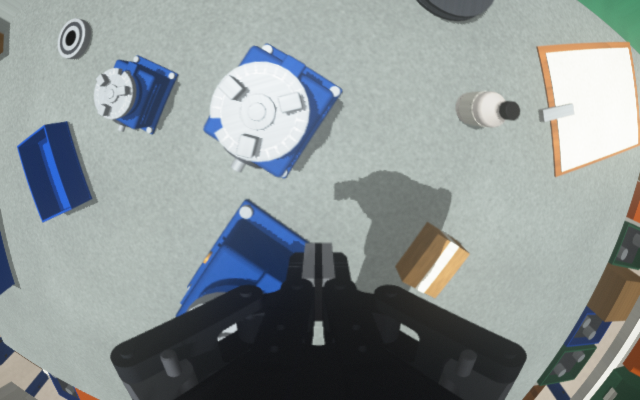

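Call:
arm_command(rows=[{"x": 0,"y": -0.024,"z": -0.055,"wx": 0,"wy": 0,"wz": 0,"jaw": 1},{"x": 0,"y": -0.024,"z": -0.055,"wx": 0,"wy": 0,"wz": 0,"jaw": 1},{"x": 0,"y": 0,"z": 0,"wx": -10.5,"wy": 0,"wz": 0,"jaw": 1},{"x": 0,"y": 0,"z": 0,"wx": -10.5,"wy": 0,"wz": 0,"jaw": 1},{"x": 0,"y": 0,"z": 0,"wx": -10.5,"wy": 0,"wz": 0,"jaw": 1},{"x": 0,"y": 0,"z": 0,"wx": -10.5,"wy": 0,"wz": 0,"jaw": 1},{"x": 0,"y": 0,"z": 0,"wx": -10.5,"wy": 0,"wz": 0,"jaw": 1},{"x": 0,"y": 0,"z": 0,"wx": -10.5,"wy": 0,"wz": 0,"jaw": 1},{"x": 0,"y": 0,"z": 0,"wx": -10.5,"wy": 0,"wz": 0,"jaw": 1},{"x": 0,"y": 0,"z": 0,"wx": -10.5,"wy": 0,"wz": 0,"jaw": 1},{"x": 0,"y": 0,"z": 0,"wx": -10.5,"wy": 0,"wz": 0,"jaw": 1},{"x": 0,"y": 0,"z": 0,"wx": -10.5,"wy": 0,"wz": 0,"jaw": 1},{"x": 0,"y": 0,"z": 0,"wx": -10.5,"wy": 0,"wz": 0,"jaw": 1},{"x": 0,"y": 0,"z": 0,"wx": -10.5,"wy": 0,"wz": 0,"jaw": 1},{"x": 0,"y": 0,"z": 0,"wx": -10.5,"wy": 0,"wz": 0,"jaw": 1},{"x": 0,"y": 0,"z": 0,"wx": -10.5,"wy": 0,"wz": 0,"jaw": 1},{"x": 0,"y": 0,"z": 0,"wx": -10.5,"wy": 0,"wz": 0,"jaw": 1},{"x": 0,"y": 0,"z": 0,"wx": 0,"wy": 0,"wz": 0,"jaw": 1}])

```text
time_s: 4.85
position: [635.3, -85.9, 288.9]
orientation: [0.095, 1.571, -0.123]
contact_force: [-0.7, -0.4, -0.6]
width: 0.1
```

```bash
cat > look.py <<'E'
import sys
from h import *
np.set_printoptions(precision=1,suppress=True)
s=telemetry.state();W=viewer.get_image("wrist");n=sys.argv[1];save(W,n)
R=cv2.Rodrigues(s["orientation"])[0]
print("t",s["time_s"],"pos",s["position"],"F",s["contact_force"],"q7",s["qpos"][6],"yaz",np.degrees(np.arctan2(R[1,1],R[0,1])),"x",R[:,0])
for t,z in(("coupling_center",float(sys.argv[2])),("jaw_top",float(sys.argv[2])+18),("notch",float(sys.argv[2])-14),("gearbox",0),("pin_tip",112)):
    for a in viewer.place_of(W,t): print(t,np.round(a["uv"],1),round(a["conf"],2),watz(W,a["uv"],s,z))
E
python3 look.py w2 130
```

```text
t 4.85 pos [635.3 -85.9 288.9] F [-0.7 -0.4 -0.6] q7 1.2384998658552768 yaz 82.08548010402319 x [-0. -0. -1.]
coupling_center [355.4 146.7] 0.84 [602.3 -47.6 130. ]
coupling_center [516.5 123. ] 0.8 [592.4 137.5 130. ]
coupling_center [148.9  63.4] 0.48 [ 476.7 -249.4  130. ]
jaw_top [521.6 105.2] 0.93 [572.  133.1 148. ]
jaw_top [322.9 171.9] 0.86 [619.5 -82.  148. ]
notch [388.6 125.2] 0.66 [585.9  -9.5 116. ]
notch [504.4 145.9] 0.63 [619.5 128.5 116. ]
gearbox [480.8 119.4] 0.84 [597.3 160.3   0. ]
gearbox [345.  135.7] 0.63 [602.8 -49.1   0. ]
gearbox [355.5 151.2] 0.6 [626.4 -37.    0. ]
```

View pics/w2.png

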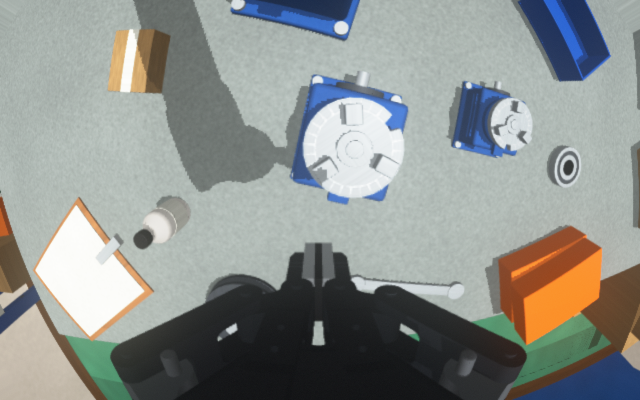

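```bash
cat > ang.py <<'E'
from h import *
def ang(W,s,pts,c=(602.5,-48)):
    for nm,uv,z in pts:
        p=watz(W,uv,s,z)[:2];d=p-np.array(c);print(nm,np.round(p,1),"r",round(np.hypot(*d),1),"ang",round(np.degrees(np.arctan2(d[1],d[0])),1))
E
python3 - <<'E'
from ang import *
s=telemetry.state();W=viewer.get_image("wrist");save(W,"w2z",(270,50,160,160),4)
ang(W,s,[("jaw",(352,113),148),("jaw",(324,166),148),("jaw",(384,162),148),("ear",(339,200),100),("shaft",(355,148),138),("notch",(396,126),130)])
E
```

```text
jaw [568.9 -47.1] r 33.6 ang 178.5
jaw [614.5 -78.9] r 33.1 ang -68.7
jaw [617.7 -22.4] r 29.8 ang 59.3
ear [664.1 -68.4] r 64.9 ang -18.3
shaft [602.8 -47.4] r 0.7 ang 66.0
notch [586.7  -3.6] r 47.2 ang 109.6
```

View pics/w2z.png

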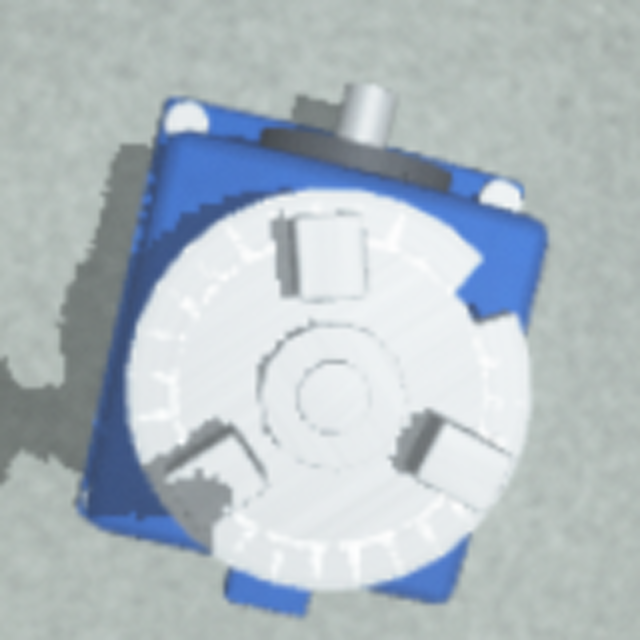

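Call:
arm_command(rows=[{"x": 0,"y": 0.0355,"z": 0,"wx": -4,"wy": 0,"wz": 0,"jaw": 1},{"x": 0.04,"y": 0,"z": 0,"wx": 0,"wy": 0,"wz": 0,"jaw": 1},{"x": 0.04,"y": 0,"z": 0,"wx": 0,"wy": 0,"wz": 0,"jaw": 1},{"x": 0.025,"y": 0,"z": 0,"wx": 0,"wy": 0,"wz": 0,"jaw": 1},{"x": 0,"y": 0,"z": 0,"wx": 0,"wy": 0,"wz": 0,"jaw": 1}])

```text
time_s: 5.82
position: [640.9, -49.4, 181.7]
orientation: [0.04, 1.571, -0.068]
contact_force: [1.7, -0.6, 0.1]
width: 0.1
```

```bash
python3 look.py w3 130
```

```text
t 5.825 pos [640.9 -49.4 181.7] F [ 1.7 -0.6  0.1] q7 1.1987298344319774 yaz 86.04694574959517 x [-0. -0. -1.]
coupling_center [319.1 168.1] 0.91 [603.7 -47.5 130. ]
coupling_center [546.1 142.2] 0.86 [590.2 125.2 130. ]
jaw_top [560.5 122.2] 0.69 [573.4 123.6 148. ]
jaw_top [266.3 203.8] 0.61 [619.9 -80.4 148. ]
notch [531.5 171.1] 0.97 [615.7 123.1 116. ]
gearbox [500.3 136.7] 0.98 [600.9 162.6   0. ]
gearbox [319.4 145.4] 0.69 [604.8 -49.1   0. ]
```

View pics/w3.png

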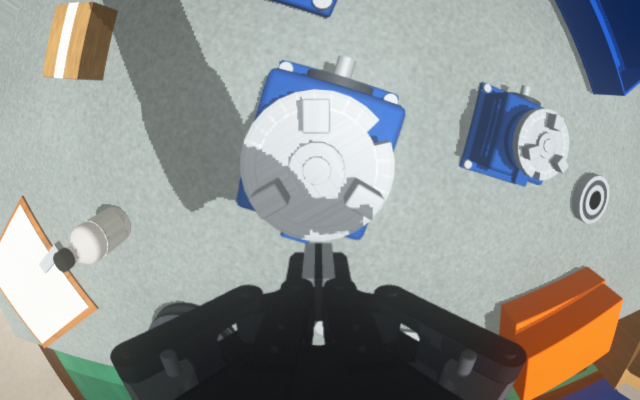

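Call:
arm_command(rows=[{"x": 0.022,"y": 0,"z": 0,"wx": 0,"wy": 0,"wz": 0,"jaw": 1},{"x": 0.019,"y": 0,"z": 0,"wx": 0,"wy": 0,"wz": 0,"jaw": 1},{"x": 0.001,"y": 0,"z": 0,"wx": 0,"wy": 0,"wz": 0,"jaw": 1}])

```text
time_s: 6.5
position: [642.9, -50.2, 140.7]
orientation: [0.04, 1.565, -0.069]
contact_force: [0.0, -0.1, 0.4]
width: -0.0
```

```bash
python3 look.py w4 130; python3 -c "
from ang import *
s=telemetry.state();W=viewer.get_image('wrist');save(W,'w4z',(200,50,240,220),3)"
```

```text
t 6.5 pos [642.9 -50.2 140.7] F [ 0.  -0.1  0.4] q7 1.1767757376642176 yaz 86.02754554913457 x [ 0. -0. -1.]
coupling_center [317.5 181.3] 0.96 [604.5 -48.4 130. ]
coupling_center [576.1 147.3] 0.73 [589.7 117.1 130. ]
jaw_top [591.2 125.1] 0.96 [573.7 111.3 148. ]
jaw_top [254.3 223.3] 0.93 [618.6 -79.3 148. ]
jaw_top [385.8 136. ] 0.73 [581.3 -16.3 148. ]
notch [385.7 134.8] 0.98 [584.1 -10.1 116. ]
notch [561.5 179.7] 0.76 [614.6 119.4 116. ]
notch [321.1 149.5] 0.63 [590.3 -45.7 116. ]
gearbox [321.1 150.3] 0.98 [607.3 -47.9   0. ]
gearbox [519.4 135.3] 0.97 [597.4 160.7   0. ]
```

View pics/w4z.png

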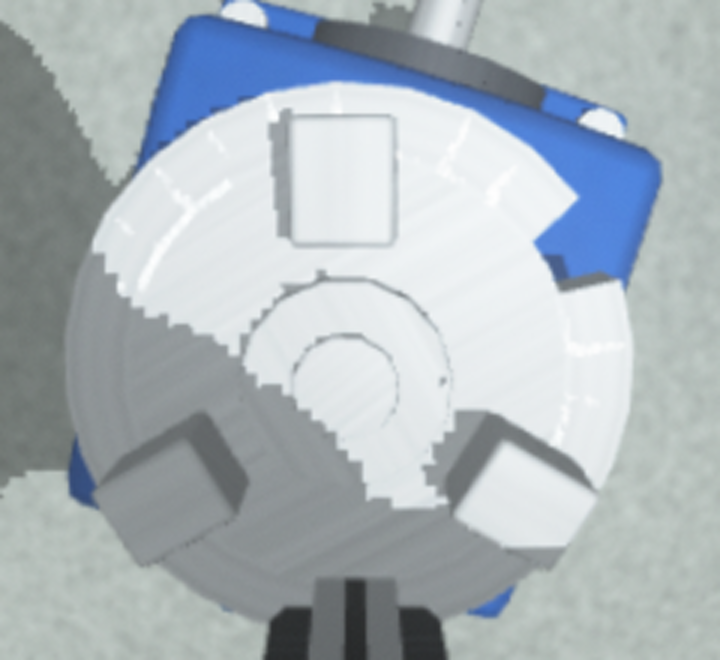

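Call:
arm_command(rows=[{"x": 0.002,"y": -0.0054,"z": -0.001,"wx": 8,"wy": 0,"wz": 0,"jaw": 1},{"x": 0,"y": -0.0054,"z": -0.0004,"wx": 8,"wy": 0,"wz": 0,"jaw": 1},{"x": 0,"y": -0.0054,"z": -0.0004,"wx": 8,"wy": 0,"wz": 0,"jaw": 1},{"x": 0,"y": -0.0054,"z": -0.0004,"wx": 8,"wy": 0,"wz": 0,"jaw": 1},{"x": 0,"y": -0.0054,"z": -0.0004,"wx": 8,"wy": 0,"wz": 0,"jaw": 1},{"x": 0,"y": -0.0054,"z": -0.0004,"wx": 8,"wy": 0,"wz": 0,"jaw": 1},{"x": 0,"y": 0,"z": 0,"wx": 0,"wy": 0,"wz": 0,"jaw": 1}])

```text
time_s: 7.72
position: [630.7, -76.9, 144.9]
orientation: [0.717, 1.424, -0.732]
contact_force: [0.5, 0.5, 0.5]
width: 0.2
```

```bash
python3 look.py w5 130; python3 -c "
from ang import *
s=telemetry.state();W=viewer.get_image('wrist');save(W,'w5z',(200,50,240,220),3)
ang(W,s,[('tcp',wproj(W,s['position'],s),s['position'][2])],(603.5,-48))"
```

```text
t 7.725 pos [630.7 -76.9 144.9] F [0.5 0.5 0.5] q7 0.4320309428658468 yaz 36.63353883787204 x [ 0. -0. -1.]
coupling_center [ 0.8 14. ] 0.68 [324.7 -80.6 130. ]
coupling_center [309.7 180.6] 0.57 [604.7 -49.8 130. ]
jaw_top [286.5 253.4] 0.67 [615.1 -83.2 148. ]
notch [334.9  99.1] 0.65 [590.3  -8.  116. ]
notch [ 7.4 56.8] 0.64 [ 341.4 -111.6  116. ]
gearbox [311.7 146.3] 0.58 [604.4 -51.7   0. ]
gearbox [112.9  25.1] 0.57 [350.8 -63.4   0. ]
pin_tip [14.  58.5] 0.69 [ 347.5 -110.6  112. ]
tcp [630.6 -76.6] r 39.4 ang -46.6
```

View pics/w5z.png

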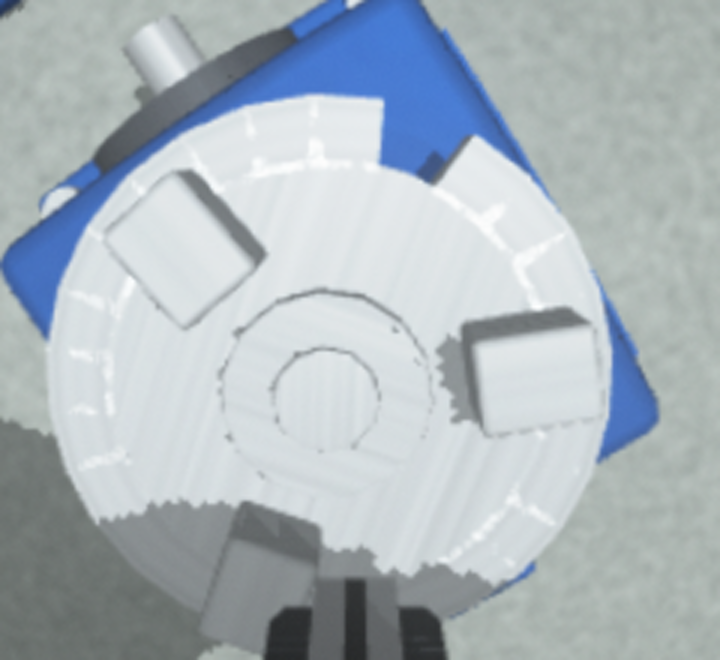

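Call:
arm_command(rows=[{"x": 0.004,"y": 0.001,"z": 0,"wx": 0,"wy": 0,"wz": 0,"jaw": 1},{"x": 0.003,"y": 0,"z": 0,"wx": 0,"wy": 0,"wz": 0,"jaw": 1},{"x": 0.0007,"y": -0.0075,"z": -0.001,"wx": 8,"wy": 0,"wz": 0,"jaw": 1},{"x": 0.0007,"y": -0.0075,"z": -0.001,"wx": 8,"wy": 0,"wz": 0,"jaw": 1},{"x": 0.0007,"y": -0.0075,"z": -0.0008,"wx": 9,"wy": 0,"wz": 0,"jaw": 1},{"x": 0.0007,"y": -0.007,"z": -0.0008,"wx": 9,"wy": 0,"wz": 0,"jaw": 1},{"x": 0.0007,"y": -0.007,"z": -0.0008,"wx": 9,"wy": 0,"wz": 0,"jaw": 1}])

```text
time_s: 8.95
position: [603.5, -87.0, 137.9]
orientation: [1.307, 1.106, -1.29]
contact_force: [2.0, -2.0, 4.8]
width: -0.0
```

```bash
cat > l2.py <<'E'
import sys
from ang import *
n=sys.argv[1]
s=telemetry.state();W=viewer.get_image('wrist');save(W,n,(200,50,240,220),3)
R=cv2.Rodrigues(s["orientation"])[0]
print("t",s["time_s"],"pos",np.round(s["position"],1),"F",np.round(s["contact_force"],1),"q7",round(s["qpos"][6],2),"zaz",np.degrees(np.arctan2(R[1,1],R[0,1]))-90)
d=s["position"][:2]-[603.5,-48];print("tcp r",np.hypot(*d),"ang",np.degrees(np.arctan2(d[1],d[0])))
E
python3 l2.py w6z
```

```text
t 8.95 pos [603.5 -87.  137.9] F [ 2.  -2.   4.8] q7 -0.26 zaz -97.56773997509654
tcp r 39.0333467496258 ang -89.97135425686938
```

View pics/w6z.png

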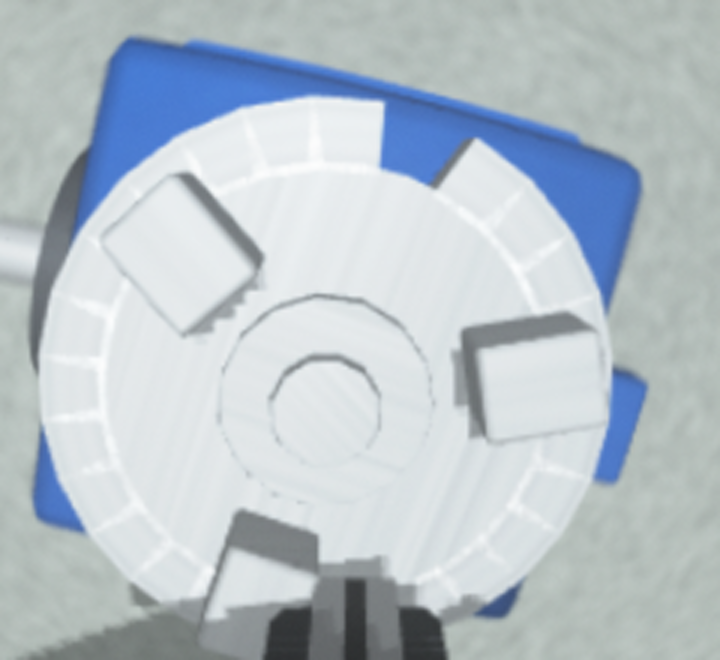

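```bash
cat > l3.py <<'E'
import sys,json
from ang import *
# args: list of name,zoomx,zoomy,z ; last wrist picture pose = current
s=telemetry.state();W=viewer.get_image('wrist')
f=lambda a:(200+(a[0]+.5)/3-.5,50+(a[1]+.5)/3-.5)
L=json.loads(sys.argv[1])
c=(603.5,-48)
for n,p,z in L:
    if n=="shaft": c=watz(W,f(p),s,z)[:2];print("shaft",c)
ang(W,s,[(n,f(p),z) for n,p,z in L],c)
E
python3 l3.py '[["shaft",[325,410],138],["notchA",[383,100],130],["notchB",[475,138],130],["ear1",[648,383],100],["ear2",[616,485],100],["hub",[326,398],136]]'
```

```text
shaft [603.22569584 -48.40720328]
shaft [603.2 -48.4] r 0.0 ang 0.0
notchA [619.3  -1.5] r 49.6 ang 71.1
notchB [633.1  -9.4] r 49.1 ang 52.6
ear1 [668.8 -62.6] r 67.1 ang -12.2
ear2 [660.5 -84.1] r 67.5 ang -31.9
hub [603.6 -47. ] r 1.4 ang 75.0
```

Call:
arm_command(rows=[{"x": 0.0002,"y": -0.0072,"z": -0.0008,"wx": 8,"wy": 0,"wz": 0,"jaw": 1},{"x": 0.0005,"y": -0.0072,"z": -0.0008,"wx": 8.5,"wy": 0,"wz": 0,"jaw": 1},{"x": 0.0005,"y": -0.0072,"z": -0.0008,"wx": 9,"wy": 0,"wz": 0,"jaw": 1},{"x": 0.0005,"y": -0.0072,"z": -0.0008,"wx": 9,"wy": 0,"wz": 0,"jaw": 1},{"x": 0.0005,"y": -0.0072,"z": -0.0008,"wx": 9,"wy": 0,"wz": 0,"jaw": 1},{"x": 0.0005,"y": -0.0072,"z": -0.0008,"wx": 9,"wy": 0,"wz": 0,"jaw": 1},{"x": 0,"y": 0,"z": 0,"wx": 0,"wy": 0,"wz": 0,"jaw": 1}])

```text
time_s: 9.93
position: [572.8, -70.1, 137.2]
orientation: [1.945, 0.468, -1.886]
contact_force: [-0.6, 0.1, 3.7]
width: 0.2
```

```bash
python3 l2.py w7z
```

```text
t 9.925 pos [572.8 -70.1 137.2] F [-0.6  0.1  3.7] q7 -1.16 zaz -150.35340525679766
tcp r 37.82338197438693 ang -144.31973171246096
```

View pics/w7z.png

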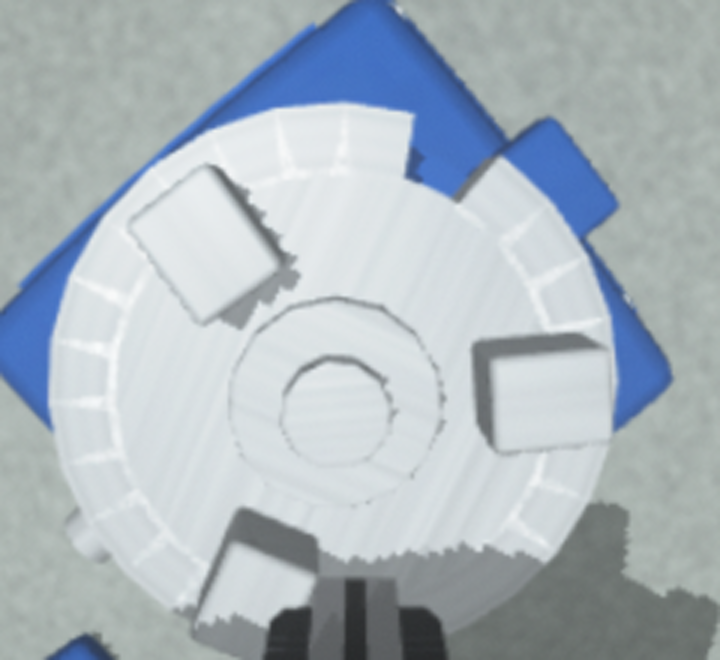

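```bash
python3 l3.py '[["shaft",[336,411],138],["notchA",[413,114],130],["notchB",[502,156],130],["ear1",[550,118],100],["ear2",[619,204],100],["hub",[335,402],136]]'
```

```text
shaft [604.29267726 -48.74952647]
shaft [604.3 -48.7] r 0.0 ang 0.0
notchA [651.6 -36.3] r 48.9 ang 14.7
notchB [653.2 -52.2] r 49.0 ang -4.1
ear1 [669.  -61.3] r 65.9 ang -11.0
ear2 [661.9 -82.3] r 66.7 ang -30.2
hub [605.1 -48.2] r 1.0 ang 35.7
```

Call:
arm_command(rows=[{"x": 0,"y": -0.0055,"z": -0.0003,"wx": 7,"wy": 0,"wz": 0,"jaw": 1},{"x": 0.0002,"y": -0.0055,"z": -0.0003,"wx": 7,"wy": 0,"wz": 0,"jaw": 1},{"x": 0.0002,"y": -0.0055,"z": -0.0003,"wx": 7,"wy": 0,"wz": 0,"jaw": 1},{"x": 0,"y": 0,"z": 0,"wx": 0,"wy": 0,"wz": 0,"jaw": 1}])

```text
time_s: 10.52
position: [567.4, -58.1, 136.6]
orientation: [2.162, 0.122, -2.088]
contact_force: [-1.1, 1.6, 4.2]
width: 0.2
```

```bash
python3 l2.py w8z
```

```text
t 10.525 pos [567.4 -58.1 136.6] F [-1.1  1.6  4.2] q7 -1.54 zaz -171.36202832919736
tcp r 37.50062513694776 ang -164.36920165912434
```

View pics/w8z.png

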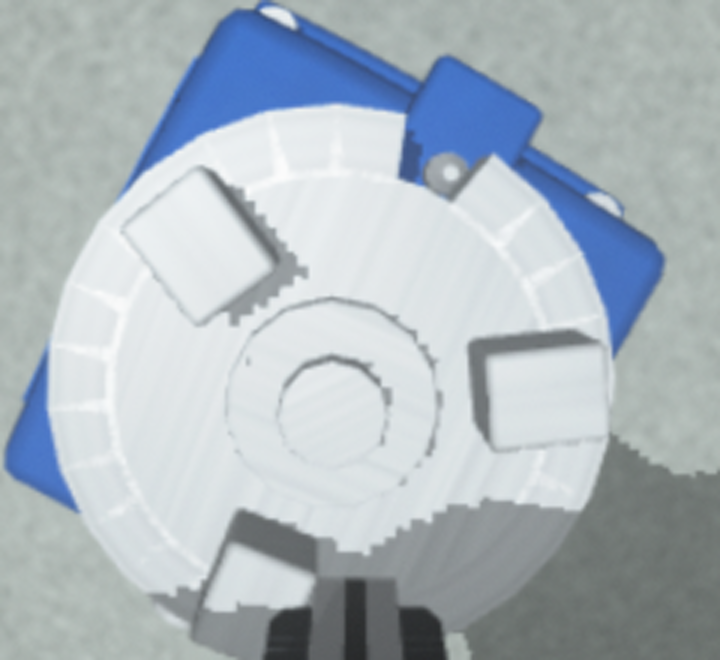

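```bash
python3 l3.py '[["shaft",[333,411],138],["notchA",[406,112],130],["notchB",[492,154],130],["pin",[451,173],112],["pinbase",[447,172],108],["nin1",[402,178],130],["nin2",[453,203],130],["ear1",[447,56],100],["ear2",[542,116],100]]'
```

```text
shaft [604.45603112 -49.11732249]
shaft [604.5 -49.1] r 0.0 ang 0.0
notchA [653.4 -53.7] r 49.2 ang -5.4
notchB [649.1 -68.7] r 48.7 ang -23.7
pin [645.7 -65. ] r 44.2 ang -21.0
pinbase [646.  -64.7] r 44.4 ang -20.6
nin1 [642.6 -54.8] r 38.5 ang -8.4
nin2 [639.9 -63.6] r 38.3 ang -22.3
ear1 [669.3 -62.2] r 66.1 ang -11.4
ear2 [661.  -82.6] r 65.7 ang -30.6
```

Call:
arm_command(rows=[{"x": 0,"y": -0.0022,"z": 0,"wx": 3,"wy": 0,"wz": 0,"jaw": 1},{"x": 0,"y": -0.0022,"z": 0,"wx": 3,"wy": 0,"wz": 0,"jaw": 1},{"x": 0,"y": 0,"z": 0,"wx": 0,"wy": 0,"wz": 0,"jaw": 1}])

```text
time_s: 11.0
position: [566.6, -54.8, 136.5]
orientation: [2.213, 0.019, -2.138]
contact_force: [-1.2, -0.5, 5.5]
width: 0.2
```

```bash
python3 l2.py w9z
```

```text
t 11.0 pos [566.6 -54.8 136.5] F [-1.2 -0.5  5.5] q7 -1.64 zaz -176.91832164202987
tcp r 37.477739063622536 ang -169.51201121551836
```

View pics/w9z.png

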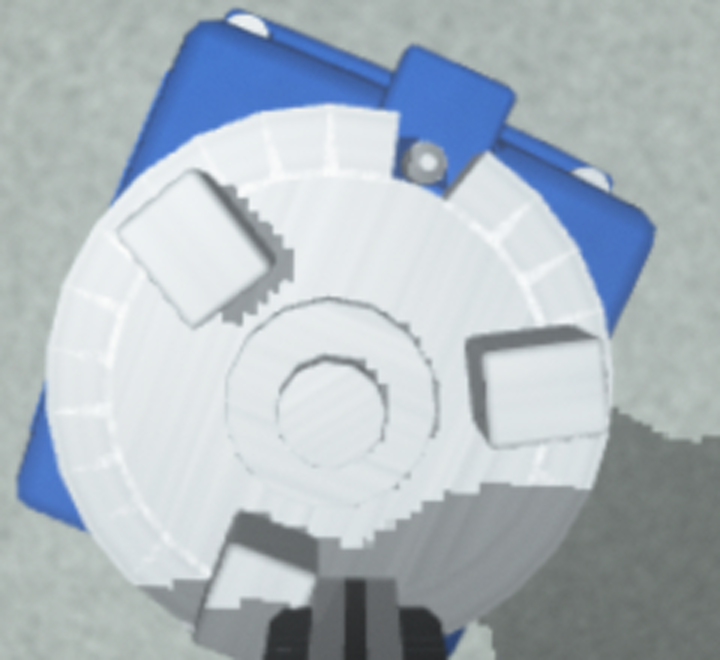

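```bash
python3 l3.py '[["shaft",[331,411],138],["notchA",[399,110],130],["notchB",[487,152],130],["pin",[427,161],112],["pinbase",[424,162],108],["nin1",[394,175],130],["nin2",[446,198],130],["ear1",[413,44],100],["ear2",[517,95],100]]'
```

```text
shaft [604.43666964 -49.26268675]
shaft [604.4 -49.3] r 0.0 ang 0.0
notchA [653.  -57.8] r 49.3 ang -10.0
notchB [647.2 -72.5] r 48.7 ang -28.5
pin [645.9 -64.8] r 44.3 ang -20.5
pinbase [645.9 -64.7] r 44.2 ang -20.4
nin1 [642.3 -57.6] r 38.7 ang -12.4
nin2 [639.1 -66.3] r 38.6 ang -26.1
ear1 [669.6 -62.1] r 66.4 ang -11.1
ear2 [661.3 -83.1] r 66.1 ang -30.8
```

Call:
arm_command(rows=[{"x": 0,"y": -0.0012,"z": 0,"wx": 0,"wy": 0,"wz": 0,"jaw": 1},{"x": 0,"y": 0.003,"z": 0,"wx": 0,"wy": 0,"wz": 0,"jaw": 1},{"x": 0,"y": 0,"z": 0,"wx": 0,"wy": 0,"wz": 0,"jaw": 1}])

```text
time_s: 11.48
position: [566.7, -56.0, 136.5]
orientation: [2.205, 0.033, -2.135]
contact_force: [-1.9, -2.2, 4.8]
width: -0.3
```

```bash
python3 l2.py w10z
```

```text
t 11.475 pos [566.7 -56.  136.5] F [-1.9 -2.2  4.8] q7 -1.63 zaz -176.2429231993233
tcp r 37.69121516038823 ang -167.6707396439395
```

View pics/w10z.png

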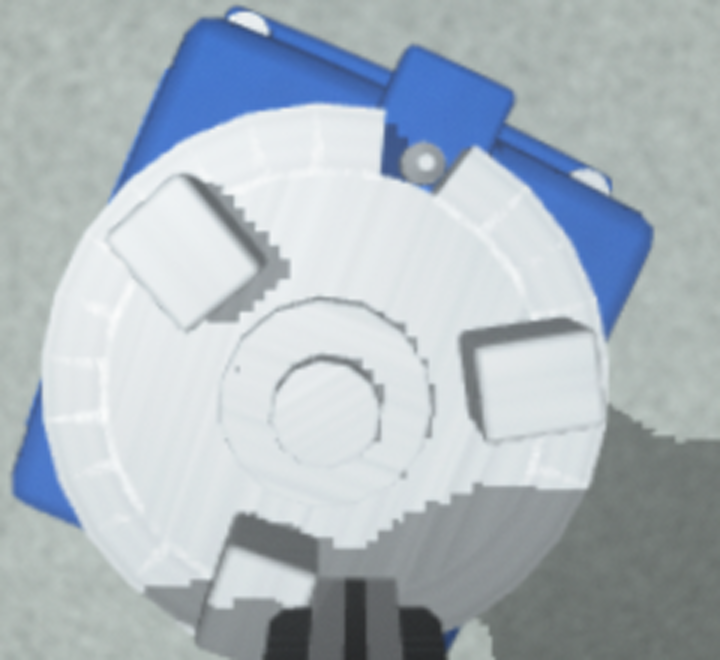

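Call:
arm_command(rows=[{"x": -0.003,"y": 0,"z": 0,"wx": 0,"wy": 0,"wz": 0,"jaw": 1},{"x": 0,"y": 0,"z": 0,"wx": 0,"wy": 0,"wz": 0,"jaw": 1}])

```text
time_s: 11.78
position: [566.1, -55.9, 138.7]
orientation: [2.201, 0.038, -2.134]
contact_force: [0.7, -1.7, -0.0]
width: -0.4
```

```bash
python3 l2.py w11z; python3 l3.py '[["shaft",[326,411],138],["notchA",[385,109],130],["notchB",[475,148],130],["pin",[426,161],112],["nin1",[381,175],130],["nin2",[436,195],130]]'
```

```text
t 11.775 pos [566.1 -55.9 138.7] F [ 0.7 -1.7 -0. ] q7 -1.62 zaz -175.96727080353367
tcp r 38.209931723019494 ang -168.02314518355576
shaft [603.19585666 -49.0956684 ]
shaft [603.2 -49.1] r 0.0 ang 0.0
notchA [652.5 -55.4] r 49.7 ang -7.3
notchB [647.3 -70.7] r 49.1 ang -26.1
pin [645.3 -64.7] r 44.9 ang -20.4
nin1 [641.5 -55.6] r 38.8 ang -9.6
nin2 [638.9 -64.8] r 39.0 ang -23.8
```

View pics/w11z.png

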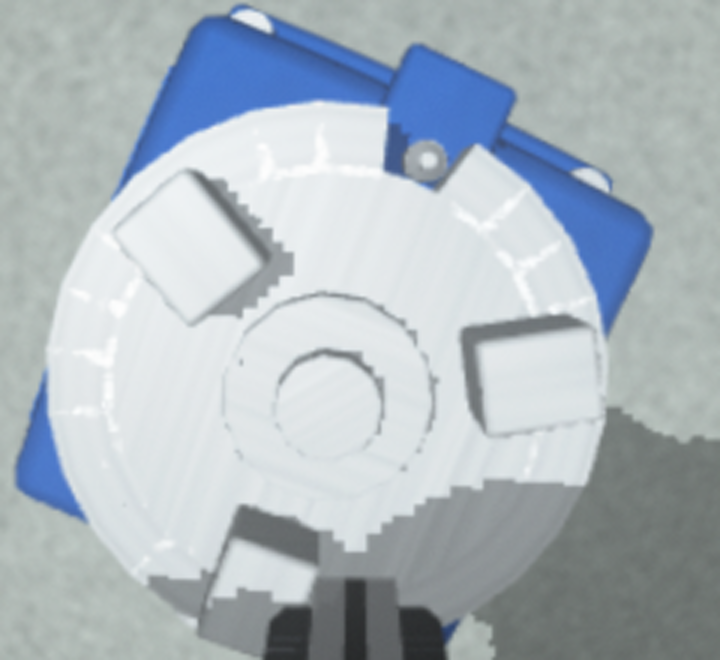

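Call:
arm_command(rows=[{"x": -0.0005,"y": -0.0025,"z": 0,"wx": 2,"wy": 0,"wz": 0,"jaw": 1},{"x": 0,"y": -0.0005,"z": 0,"wx": 0,"wy": 0,"wz": 0,"jaw": 1},{"x": 0,"y": 0,"z": 0,"wx": 0,"wy": 0,"wz": 0,"jaw": 1}])

```text
time_s: 12.25
position: [565.7, -53.8, 138.6]
orientation: [2.221, -0.004, -2.153]
contact_force: [0.3, -2.3, -0.3]
width: 0.2
```

```bash
python3 l2.py w12z
```

```text
t 12.25 pos [565.7 -53.8 138.6] F [ 0.3 -2.3 -0.3] q7 -1.66 zaz -178.17214643092257
tcp r 38.22550611191494 ang -171.2291844176343
```

View pics/w12z.png

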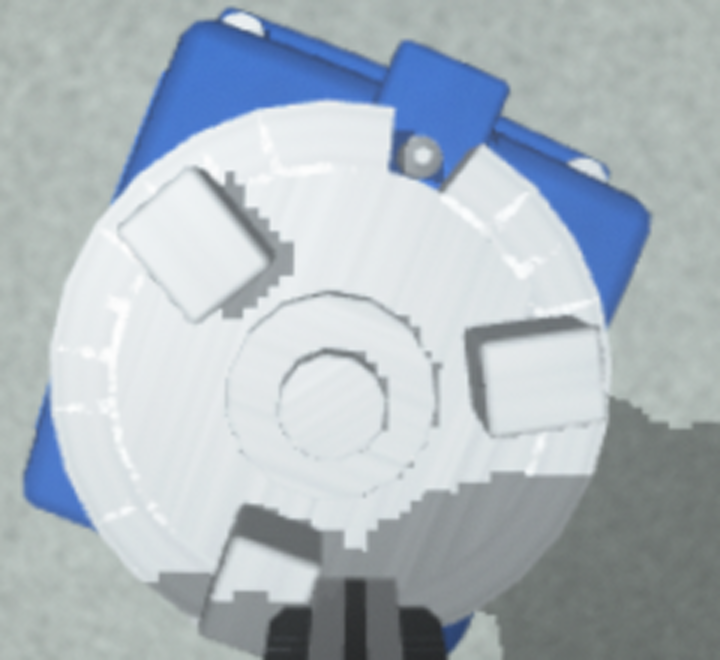

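```bash
python3 l3.py '[["shaft",[332,405],138],["notchA",[393,105],128],["notchB",[481,148],128],["pin",[423,156],112],["nin1",[389,171],128],["nin2",[441,190],128]]'
```

```text
shaft [604.13114368 -49.32021566]
shaft [604.1 -49.3] r 0.0 ang 0.0
notchA [653.1 -58.1] r 49.7 ang -10.1
notchB [646.6 -73. ] r 48.7 ang -29.1
pin [645.6 -65. ] r 44.3 ang -20.8
nin1 [641.9 -57.8] r 38.8 ang -12.6
nin2 [639.2 -66.6] r 39.0 ang -26.2
```

Call:
arm_command(rows=[{"x": 0,"y": -0.0014,"z": 0,"wx": 0,"wy": 0,"wz": 0,"jaw": 1},{"x": 0,"y": 0,"z": 0,"wx": 0,"wy": 0,"wz": 0,"jaw": 1},{"x": 0,"y": 0.006,"z": 0,"wx": 0,"wy": 0,"wz": 0,"jaw": 1},{"x": 0,"y": 0,"z": 0,"wx": 0,"wy": 0,"wz": 0,"jaw": 1}])

```text
time_s: 12.85
position: [565.8, -58.1, 138.8]
orientation: [2.22, -0.002, -2.153]
contact_force: [-0.2, 0.5, 0.3]
width: -0.3
```

```bash
python3 l2.py w13z
```

```text
t 12.85 pos [565.8 -58.1 138.8] F [-0.2  0.5  0.3] q7 -1.65 zaz -178.1276428119823
tcp r 39.011053508651145 ang -165.0586618124043
```

View pics/w13z.png

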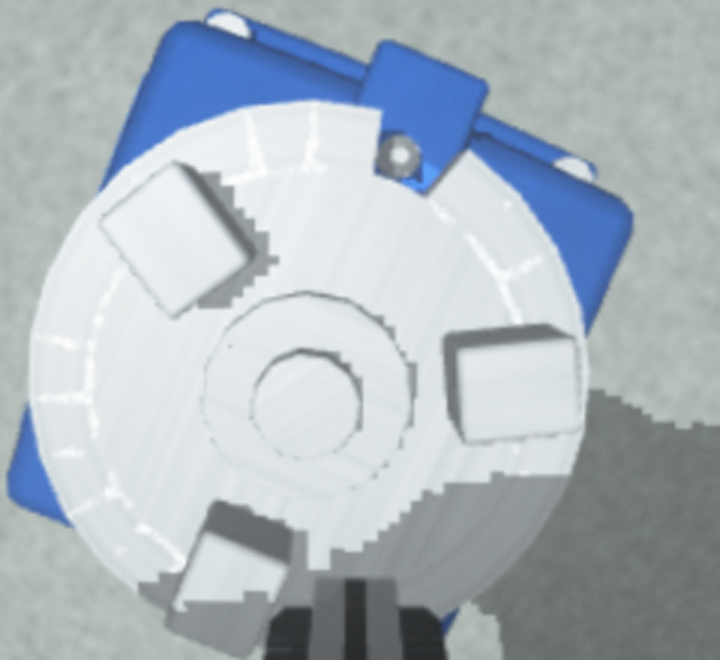

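```bash
for z in 130 127; do python3 l3.py '[["shaft",[307,406],138],["notchA",[380,109],'$z'],["notchB",[468,152],'$z'],["pin",[400,155],112],["nin1",[377,173],'$z'],["nin2",[428,195],'$z']]'; done
python3 - <<'E'
from h import *
s=telemetry.state();W=viewer.get_image('wrist');T=viewer.get_image("top");S=viewer.get_image("scene")
save(T,"topb",(290,120,90,90),6);save(S,"scb",(240,150,120,100),6)
E
```

```text
shaft [603.92828634 -49.06860568]
shaft [603.9 -49.1] r 0.0 ang 0.0
notchA [652.2 -59.5] r 49.4 ang -12.2
notchB [645.8 -74.2] r 48.9 ang -31.0
pin [645.7 -64.5] r 44.5 ang -20.3
nin1 [641.6 -59.4] r 39.0 ang -15.3
nin2 [638.3 -67.9] r 39.2 ang -28.7
shaft [603.95557274 -48.88511638]
shaft [604.  -48.9] r 0.0 ang 0.0
notchA [652.6 -59.5] r 49.8 ang -12.3
notchB [646.  -74.5] r 49.3 ang -31.3
pin [645.7 -64.3] r 44.5 ang -20.3
nin1 [641.7 -59.4] r 39.2 ang -15.5
nin2 [638.4 -68.1] r 39.4 ang -29.1
```

Call:
arm_command(rows=[{"x": 0.002,"y": 0,"z": 0,"wx": 0,"wy": 0,"wz": 0,"jaw": 1},{"x": 0.002,"y": 0,"z": 0,"wx": 0,"wy": 0,"wz": 0,"jaw": 1},{"x": 0.002,"y": 0,"z": 0,"wx": 0,"wy": 0,"wz": 0,"jaw": 1}])

```text
time_s: 13.52
position: [566.1, -57.7, 132.5]
orientation: [2.22, -0.002, -2.152]
contact_force: [-1.7, -1.5, 2.6]
width: -0.3
```

```bash
python3 l2.py w14z
```

```text
t 13.525 pos [566.1 -57.7 132.5] F [-1.7 -1.5  2.6] q7 -1.66 zaz -178.07517475223756
tcp r 38.61046927144105 ang -165.48247353179846
```

View pics/w14z.png

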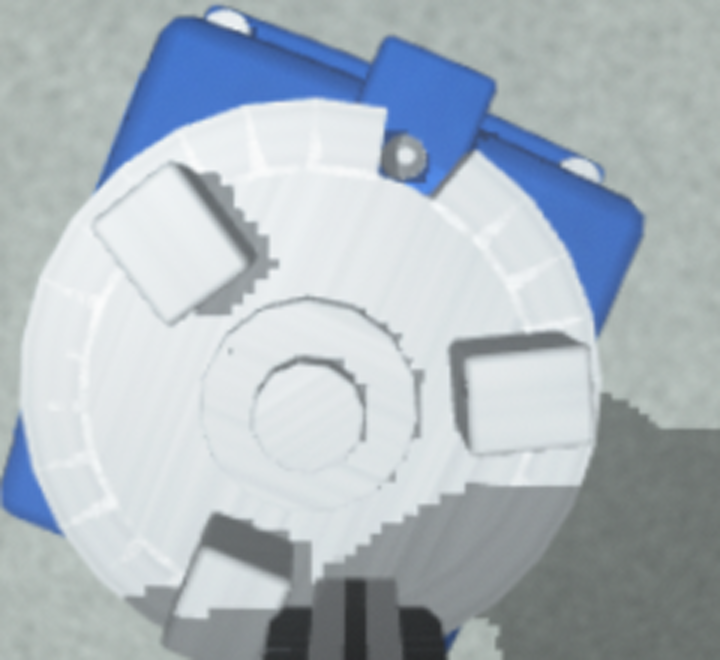

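Call:
arm_command(rows=[{"x": 0.003,"y": 0,"z": 0,"wx": 0,"wy": 0,"wz": 0,"jaw": 1},{"x": 0.003,"y": 0,"z": 0,"wx": 0,"wy": 0,"wz": 0,"jaw": 1},{"x": 0.003,"y": 0,"z": 0,"wx": 0,"wy": 0,"wz": 0,"jaw": 1}])

```text
time_s: 13.95
position: [566.2, -58.8, 123.2]
orientation: [2.22, -0.003, -2.153]
contact_force: [-3.9, -1.1, 7.3]
width: 0.1
```

```bash
python3 l2.py w15z
```

```text
t 13.95 pos [566.2 -58.8 123.2] F [-3.9 -1.1  7.3] q7 -1.66 zaz -178.12467755292397
tcp r 38.81006502098535 ang -163.83265986133338
```

View pics/w15z.png

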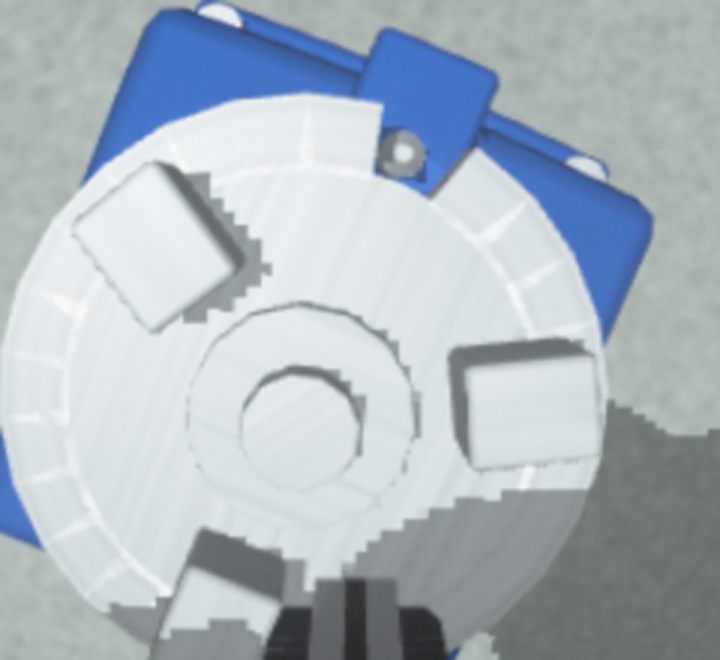

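Call:
arm_command(rows=[{"x": 0.003,"y": 0,"z": 0,"wx": 0,"wy": 0,"wz": 0,"jaw": 1},{"x": 0.003,"y": 0,"z": 0,"wx": 0,"wy": 0,"wz": 0,"jaw": 1},{"x": 0.003,"y": 0,"z": 0,"wx": 0,"wy": 0,"wz": 0,"jaw": 1},{"x": 0.003,"y": 0,"z": 0,"wx": 0,"wy": 0,"wz": 0,"jaw": 1}])

```text
time_s: 14.5
position: [566.3, -58.8, 112.7]
orientation: [2.219, -0.004, -2.153]
contact_force: [-10.8, 0.1, 22.8]
width: -0.1
```

```bash
python3 l2.py w16z
```

```text
t 14.5 pos [566.3 -58.8 112.7] F [-10.8   0.1  22.8] q7 -1.67 zaz -178.11854016216586
tcp r 38.72088416426757 ang -163.77975209571068
```

View pics/w16z.png

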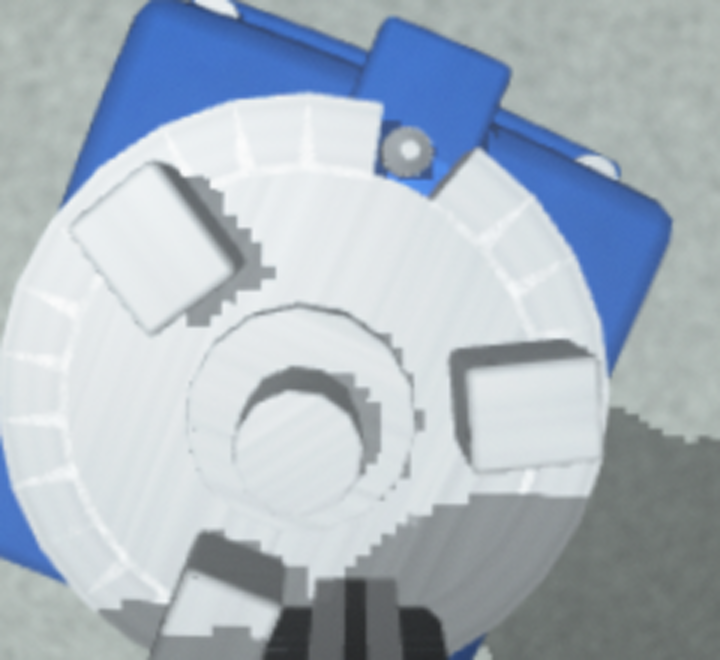

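Call:
arm_command(rows=[{"x": 0.003,"y": 0,"z": 0,"wx": 0,"wy": 0,"wz": 0,"jaw": 1},{"x": 0.003,"y": 0,"z": 0,"wx": 0,"wy": 0,"wz": 0,"jaw": 1}])

```text
time_s: 14.8
position: [566.4, -58.8, 112.0]
orientation: [2.218, -0.007, -2.152]
contact_force: [-18.8, 0.4, 36.3]
width: 0.2
```

Call:
arm_command(rows=[{"x": -0.003,"y": 0,"z": 0,"wx": 0,"wy": 0,"wz": 0,"jaw": 1},{"x": -0.01,"y": 0,"z": 0,"wx": 0,"wy": 0,"wz": 0,"jaw": 1},{"x": -0.03,"y": 0,"z": 0,"wx": 0,"wy": 0,"wz": 0,"jaw": 1},{"x": -0.03,"y": 0,"z": 0,"wx": 0,"wy": 0,"wz": 0,"jaw": 1},{"x": 0,"y": 0,"z": 0,"wx": 0,"wy": 0,"wz": 0,"jaw": 1}])

```text
time_s: 15.42
position: [564.3, -54.6, 188.2]
orientation: [2.219, -0.004, -2.151]
contact_force: [0.1, 0.3, 0.8]
width: -0.1
```

```bash
python3 l2.py w17z; python3 look.py w17 114; python3 - <<'E'
from h import *
S=viewer.get_image("scene");T=viewer.get_image("top");save(S,"sc2",(220,130,160,120),5);save(T,"top2",(290,120,90,90),6)
E
```

```text
t 15.425 pos [564.3 -54.6 188.2] F [0.1 0.3 0.8] q7 -1.64 zaz -178.0608910406745
tcp r 39.769858271487536 ang -170.4952291455691
t 15.475 pos [563.5 -54.7 186.7] F [ 0.4  0.  -0.4] q7 -1.6358846052500136 yaz -88.06515741728853 x [ 0. -0. -1.]
coupling_center [307.8 161.5] 0.89 [602.7 -49.3 114. ]
coupling_center [ 87.9 163.5] 0.75 [601.9 137.5 114. ]
jaw_top [286.  212.2] 0.97 [570.5 -35.3 132. ]
jaw_top [ 79.5 191.6] 0.59 [582.  135.5 132. ]
notch [330.  102.4] 0.8 [645.6 -64.5 100. ]
notch [ 99.3 129.8] 0.61 [629.1 132.6 100. ]
gearbox [315.5 336.2] 0.86 [350.3 -66.2   0. ]
gearbox [130.7 153.1] 0.66 [595.9 162.3   0. ]
gearbox [307.5 146.1] 0.58 [602.8 -49.7   0. ]
pin_tip [334.2 100.9] 0.57 [646.3 -66.5 112. ]
pin_tip [308.9 160.9] 0.31 [602.8 -50.1 112. ]
```

View pics/w17z.png

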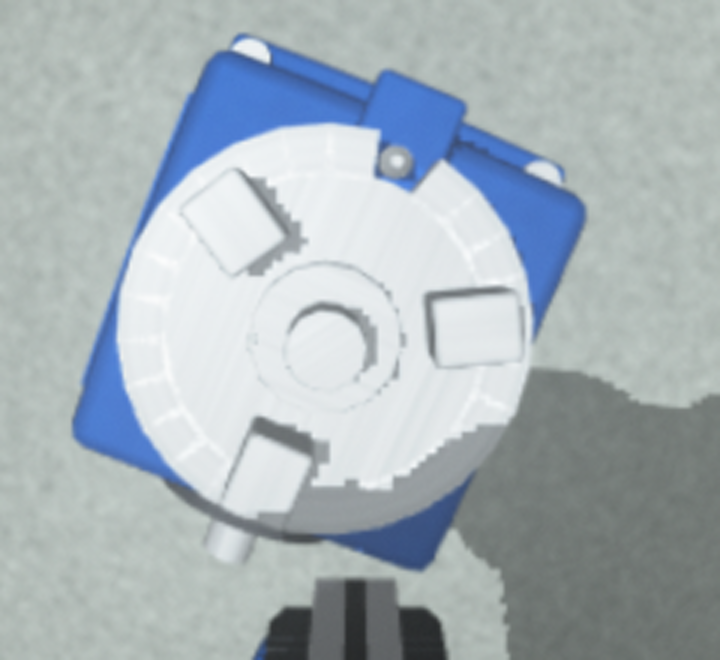

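View pics/sc2.png

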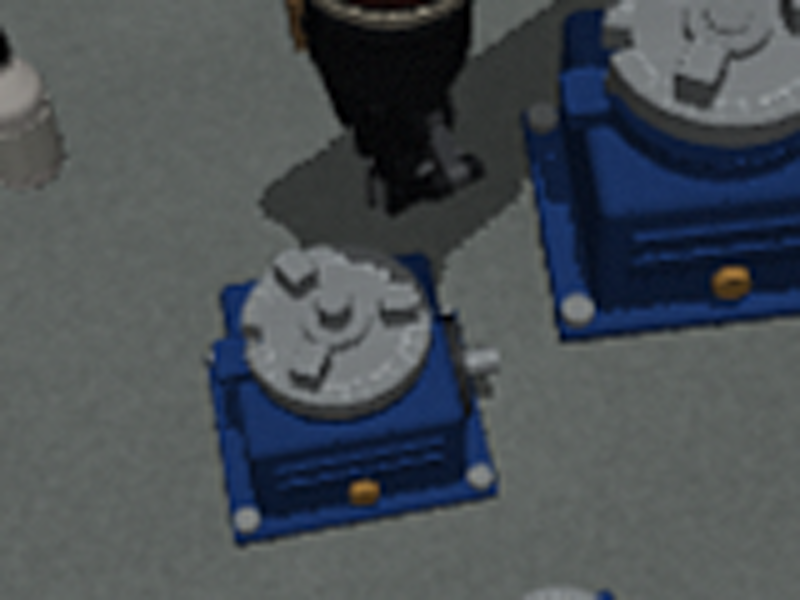

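The wrist view shows the pin inside the notch (397,161 in the crop). The scene view shows the disc low on the flange with the shaft standing proud. I'll do one numeric height check.

```bash
python3 - <<'E'
from h import *
np.set_printoptions(precision=1,suppress=True)
s=telemetry.state();W=viewer.get_image("wrist");S=viewer.get_image("scene")
a=viewer.place_of(S,"coupling_center");b=viewer.place_of(W,"coupling_center")
for x in a: print(x["uv"],x["conf"],[ tri([ray(S,x["uv"]),wray(W,y["uv"],s)]) for y in b if y["uv"][0]>200])
# disc diameter apparent in wrist crop: left (117,325) right (531,325)
f=lambda p:(200+(p[0]+.5)/3-.5,50+(p[1]+.5)/3-.5)
for z in(114,118,122,130):
    print(z,np.linalg.norm(watz(W,f((117,328)),s,z)-watz(W,f((532,328)),s,z)))
E
```

```text
[363.4, 134.1] 0.93 [array([553.7,  11.5, 373.9])]
[332.8, 256.0] 0.86 [array([ 477.7,  -51.4, -485. ])]
[288.6, 193.5] 0.59 [array([598.2, -51.5, 104.4])]
114 98.62985780243935
118 96.80133868242011
122 94.97281956240089
130 91.31578132236245
```

```bash
python3 -c "
from workcell import sign_off;print(sign_off())"
```

```text
the job is handed in; nothing more can be done
None
```

The coupling on the medium gearbox (disc about 100 mm across) is turned so its notch is over the pin, and it is pressed fully home. The job was handed in at about 15.5 s of the 48 s allowed.

**What I did:**
- With the shut fingertips I pushed one raised jaw clockwise, about 138° in all, until the notch was over the pin. It measured within about 1.5°, at −21.7° against the pin's −20.3 to −20.8°.
- I backed the finger off and pressed straight down on the disc face until it stopped hard. The tip was then at z of about 112 to 113 mm, with about 36 N vertical and 19 N sideways at the wrist.
- I then lifted the hand clear, to a tip height of about 187 mm, with the contact force near zero.

**Last checks:**
- **Pin:** the wrist view shows the pin inside the notch.
- **Height:** the disc's apparent width fits an upper face at or below 114 mm, 98.6 mm measured at that height. That and the hard stop both say it is home.
- **Disagreement:** a rough two-view triangulation put the face at 104 mm. It used a scene-camera detection of only 0.59 confidence, so I gave it little weight.

**Other things to know:**
- **While turning:** the wrist read about 4 to 5 N downward on the coupling, so it may already have gone down slightly before the press.
- **Overshoot and return:** while I backed off once, the coupling turned back about 3° with the finger. I pushed it forward again before pressing.
- **Bench items:** I came near none of the other things on the bench, but I did not re-measure where they stand afterwards.

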